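# Fill the pit repair tray, with the pen pushed into its spring clip

### The job

Gather the repair kit into the tray: lay the large screwdriver in the long bay, push the marker pen down into the spring clip until it lies fully home under the jaws, stand the three-tyre stack upright in the round well and the glue bottle upright in the square well. The mini screwdriver and the low two-tyre stack do not belong to the kit: leave them where they are. Let go of everything at the end.

Things in the scene. Friction and masses are not known exactly. Their poses are not given: they have to be found in the camera images.
- large_screwdriver (a point): LARGE screwdriver, loose, lying: 171 mm long, red handle 27 mm wide, 25 mm high; steel shaft 5.6 mm thick. This point: mid-length, on its axis, 13 mm above the table. y points along it to the handle end: handle from y = 0 to +86 mm, shaft from 0 to -85 mm. About 50 g, balanced near y = +35 mm: grip there across it. (Not the one by the far right fence, out of reach.)
- marker (a point): Marker pen, loose, lying: plain round rod, white with a red end, 135 mm long, 16.5 mm thick, about 15 g. This point: mid-length, on its axis, 8 mm above the table; y along the pen. Grip across it at the middle. (All loose things lie near fixed track fences 34 mm high: carry things over these.)
- tyre_stack_a: TALL stack of three glued model tyres, loose, standing: 37 mm diameter, 36 mm high, about 30 g. Origin at the centre of its underside, z up.
- glue_bottle: White glue bottle with a red nozzle, loose, standing: body 31 mm diameter and 62 mm high, nozzle up to 86 mm, about 40 g. Origin at the centre of its underside, z up.
- screwdriver_mini: Look-alike that stays: MINI screwdriver, blue handle, 116 mm long, 17 mm wide, 15 mm high, loose, lying. Origin at mid-length, underside; y along it to the handle end.
- tyre_stack_b: Look-alike that stays: LOW stack of only two tyres, 36 mm diameter, 24 mm high, loose, standing. Origin at the centre of its underside, z up.
- long_bay: Fixed grey insert 204 x 62 mm, one of four side by side (64 mm apart, any order) in a fixed aluminium tray, rim 12 mm high. Origin at the centre of its underside, 4 mm above the table; x along the 204 mm. This one is a long bay, 196 x 54 mm inside, floor 4 mm above the origin, rim 8 mm above the floor. The large screwdriver lies here along x, either way round.
- pen_clip: Insert in the same tray, origin and axes as long_bay: spring clip. Black saddles at x = +-34 mm, tops at z 12 mm, carry the pen along x at y = 0. Over each, two steel lips (radius 4 mm, 20 mm long, at y = +-9.5 mm, z 28 mm) slide apart up to 7 mm against 2.5 N springs; about 5 N straight down snaps the level pen through. Fingers have room at |x| < 22 mm, above z 10 mm.
- round_well: Fixed grey insert 204 x 62 mm in the same tray; origin and axes as long_bay. At its middle a round well: ring 56 mm in inner diameter, floor 4 mm above the origin, rim 8 mm above the floor. The tall tyre stack stands here.
- square_well: Fixed grey insert 204 x 62 mm in the same tray; origin and axes as long_bay. At its middle a square well: 48 x 48 mm inside, floor 4 mm above the origin, rim 8 mm above the floor. The glue bottle stands here.

How it is judged (in metres and radians):
At the end, for the whole second after the job is handed in: At rest: screwdriver flat in the long bay (0.25 rad, 16 mm along); pen under the clip's jaws (0.12 rad, 20 mm along, 5 mm across, 4 mm in height); tall tyres and bottle upright (0.15 rad) in the round and square wells; mini screwdriver and low tyres moved under 15 mm (x of large_screwdriver in the frame of long_bay between -0.016 and 0.016 m and y of large_screwdriver in the frame of long_bay between -0.02 and 0.02 m and z of large_screwdriver in the frame of long_bay between 0.012 and 0.022 m and angle between the y axis of large_screwdriver and the x axis of long_bay, either way round below 0.25 rad and x of marker in the frame of pen_clip between -0.02 and 0.02 m and y of marker in the frame of pen_clip between -0.005 and 0.005 m and z of marker in the frame of pen_clip between 0.0165 and 0.024 m and angle between the y axis of marker and the x axis of pen_clip, either way round below 0.12 rad and horizontal distance between tyre_stack_a and round_well below 0.0125 m and angle between each of tyre_stack_a, glue_bottle's own z axis and vertical below 0.15 rad and z of tyre_stack_a in the frame of round_well between -0.002 and 0.009 m and linear speed of each of tyre_stack_a, glue_bottle below 0.03 m/s and angular speed of each of tyre_stack_a, glue_bottle below 0.3 rad/s and horizontal distance between glue_bottle and square_well below 0.0145 m and z of glue_bottle in the frame of square_well between -0.002 and 0.009 m and distance of each of screwdriver_mini, tyre_stack_b from where it was at the start of the episode below 0.015 m); the robot touches nothing.
It fails at once if the mini screwdriver or the two-tyre stack is moved by more than 15 mm (distance of any of screwdriver_mini, tyre_stack_b from where it was at the start of the episode above 0.015 m).
It also fails if it takes over 109 s, if anything falls off the work surface, if the arm or the gripper's body presses on something with over 40 N, if the wrist force passes 120 N, or if a joint passes its speed limit or range.

### The arm

A 6-joint arm with a two-finger parallel gripper is mounted at the origin on the work surface; the furniture and walls round the work are solid. World frame = base frame: x ahead of the robot, y to its left, z up, the work surface at z = 0. Lengths are in m, angles in degrees, forces in N, time in s.
With the tool pointing down it reaches from about 0.3 to 0.875 m from the base axis. Payload 6.4 kg.
Tool frame: the origin (TCP) lies midway between the tips of the shut fingers; the grasp point (between the pads) lies 19 mm behind it; z points along the fingers, y is the line along which they close (so a half turn about z gives the same grasp; the last joint's range is limited). The gripper opens to 88 mm and grips with 3 to 60 N. Pads are 18 mm wide; open, the fingers measure 123 mm over their backs; the gripper's body (75 mm by 187 mm) begins 45 mm behind the grasp point.
Start: joints at [63.18, 10.359, 92.074, -0, 77.567, -11.82], TCP at [0.149, 0.555, 0.239] pointing down, gripper open.
Joint ranges: [-171.53, 171.53], [-51.25, 118.39], [17.06, 147.69], [-65.23, 245.23], [0, 150.52], [-178.68, 178.68]. Speed limits (degrees/s): [147.25, 147.25, 172.46, 180, 180, 180].

### API

Orientations are given as a 3x3 rotation matrix whose columns are the frame's x, y, z axes.
In Python, from cell import r gives the robot as it stands. The module is installed in compiled form; this text tells all that it offers.
- The arm moves only by the tool apply_moves, never from a script. Its argument "commands" is a list of rows, each a list of 4 numbers: the shift along the tool's x, y, z in units of 0.12 m (1.0 is 0.12 m), then the turn about the tool's z in units of pi/2 rad (1.0 is pi/2 rad). In form: [[x, y, z, turn], ...]. A call has exactly 8 rows; each row is the pose to reach, as a shift and turn from the pose commanded when the call began, along the tool's axes at that moment; what a row does not reach only later rows make up. A row lasts 1/8 s, in which the tool goes at most 62.5 mm and 10.7 degrees, less where a joint would pass 70% of its speed; a pose out of reach is approached as far as the arm can. A call with a number of a shift or a turn outside -1 to 1 is refused whole. A call with a gripper value outside its range is refused whole. "grip" is the opening, from -1 (shut) to 1 (fully open), set as the call begins (left out, the last holds). The fingers move at their own pace and stop on an object; "force" is the grip in N (left out, the last holds). Time passes only in rows, so rows that repeat a pose let the fingers close, or fill a call up. It gives the time, the measured TCP pose, the force, the opening and the grip force at its end, in the units of the state.
- r.get_obs(): the state, without advancing time (a new reading comes with each control period).
- r.camera(name): name is "scene" or "top" or "wrist"; returns a dict with "color" (384x512x3 uint8, red, green, blue), "vertical_fov" (degrees; the focal length in pixels is half the picture's height over the tangent of half this angle, whatever the lens; pixels are square), "cx", "cy" (the principal point, pixels), "extrinsics" (4x4, takes a point from camera to world coordinates). Camera axes: x right, y down, z forward; pixel columns grow to the right and rows downward; lengths in m; the calibration is good to about 2 mm. A picture is of the moment at which its call begins. There is no depth.
- r.finish_job(): hands the job in; it is judged then, once.
Trained networks look in the newest picture that a camera, given by its name, has taken for a name from the list of things; names that differ only in an ending like _2 or _b are one class to them, and where a whole thing is asked for, a point or a joint stands for the part that bears it (a point fixed in the world has none). Each returns a list of dicts, best first, with "p" (0 to 1); they miss things now and then, are a little off and sometimes report something else, mostly with a low value. They report only what shows in the picture. A call takes as long as a camera call.
- r.look_for(query, camera): "extent" ([centre column, centre row, width, height] in pixels, round what is visible of it).
- r.tip_of(query, camera): "uv" ([column, row] in pixels: a listed point, or the origin of a listed thing).
The state is a dict: "time_s": time; "joint_pos": joint angles; "dq": joint speeds; "tau": joint torques, N m; "tcp_pos": TCP position; "eef_rot": TCP orientation; "ft_force": force on the tool from outside, world axes, zero at the start; "torque": the same for the moment, N m; "grip_width": finger opening in m; "grasp_force": force on a finger pad.
Only numpy, scipy, OpenCV 4.12 (cv2) and the standard library are available. Lean on these libraries where they do the work, as an engineer would, in place of code of your own. Each camera call takes 0.05 s, during which the arm holds its last target. There are 200 camera calls.

## Working session

There is one attempt and no reset: what is moved stays moved. The work goes in short steps, Python scripts to look and compute and a tool call to move; the robot and the scene stay as the last step left them, time stands still between calls to the robot, and variables do not carry over. Pictures are saved under pics/ and viewed, at most 17 in all, crops included, and the job is handed in when it is done.

Besides the shell and the picture viewer there is one more tool, called after "Request:" as name([rows], argument=value, ...), one row to a line, values as JSON. apply_moves: Moves the arm, as the interface text tells. Its arguments: {"type":"object","properties":{"commands":{"type":"array"},"grip":{"type":"number"},"force":{"type":"number"}},"required":["commands"]}

```bash
mkdir -p pics
cat > h.py <<'E'
import numpy as np, cv2
from cell import r
def cam(n,save=None):
    c=r.camera(n)
    if save: cv2.imwrite('pics/'+save,c['color'][:,:,::-1])
    return c
def ray(c,uv):
    f=192/np.tan(np.radians(c['vertical_fov'])/2);T=np.array(c['extrinsics'])
    d=T[:3,:3]@np.array([(uv[0]-c['cx'])/f,(uv[1]-c['cy'])/f,1]);return T[:3,3],d
def at(c,uv,z):
    o,d=ray(c,uv);return (o+d*(z-o[2])/d[2])
def proj(c,p):
    f=192/np.tan(np.radians(c['vertical_fov'])/2);T=np.array(c['extrinsics'])
    q=T[:3,:3].T@(np.array(p)-T[:3,3]);return [c['cx']+f*q[0]/q[2],c['cy']+f*q[1]/q[2]]
E
python3 - <<'E'
from h import *
np.set_printoptions(precision=3,suppress=True)
Z=dict(large_screwdriver=.013,marker=.008,tyre_stack_a=0,glue_bottle=0,screwdriver_mini=0,tyre_stack_b=0,long_bay=.004,pen_clip=.004,round_well=.004,square_well=.004)
for n in ['top','scene']:
    c=cam(n,n+'1.png');print(n,np.array(c['extrinsics'])[:3,3],c['vertical_fov'])
    for k,z in Z.items():
        print(k,[(np.round(d['uv']).tolist(),round(d['p'],2),at(c,d['uv'],z)[:2]) for d in r.tip_of(k,n)[:4]])
print(r.get_obs())
E
```

```text
top [0.342 0.006 1.243] 53.27338157134287
large_screwdriver [([163.0, 171.0], 0.71, array([0.601, 0.315])), ([229.0, 151.0], 0.54, array([0.671, 0.103]))]
marker [([150.0, 223.0], 0.49, array([0.431, 0.347]))]
tyre_stack_a [([286.0, 219.0], 0.4, array([ 0.452, -0.088]))]
glue_bottle [([204.0, 239.0], 0.49, array([0.382, 0.176])), ([162.0, 172.0], 0.16, array([0.6  , 0.323]))]
screwdriver_mini [([356.0, 178.0], 0.49, array([ 0.594, -0.321]))]
tyre_stack_b [([286.0, 219.0], 0.4, array([ 0.452, -0.088]))]
long_bay [([229.0, 152.0], 0.56, array([0.673, 0.102])), ([286.0, 219.0], 0.25, array([ 0.451, -0.088]))]
pen_clip [([249.0, 157.0], 0.62, array([0.657, 0.035]))]
round_well [([267.0, 156.0], 0.82, array([ 0.661, -0.024]))]
square_well [([286.0, 154.0], 0.8, array([ 0.669, -0.086]))]
scene [ 0.118 -0.797  0.458] 50.77832203242654
large_screwdriver [([234.0, 165.0], 0.55, array([0.594, 0.327]))]
marker [([178.0, 179.0], 0.63, array([0.4  , 0.303]))]
tyre_stack_a [([285.0, 277.0], 0.81, array([ 0.446, -0.251])), ([244.0, 235.0], 0.49, array([ 0.443, -0.075]))]
glue_bottle [([186.0, 196.0
[... 316 characters left out ...]
pen_clip [([297.0, 196.0], 0.97, array([0.656, 0.048]))]
round_well [([313.0, 206.0], 0.77, array([ 0.658, -0.027]))]
square_well [([328.0, 214.0], 0.61, array([ 0.667, -0.082]))]
{'time_s': 1.1, 'joint_pos': array([ 63.179,  10.358,  92.074,   0.001,  77.568, -11.82 ]), 'dq': array([-0.016,  0.055,  0.098,  0.013,  0.113, -0.046]), 'tau': array([  0.001, -43.385, -34.217,   0.071,   0.031,  -0.   ]), 'tcp_pos': array([0.149, 0.555, 0.239]), 'eef_rot': array([[-0.966,  0.259, -0.   ],
       [ 0.259,  0.966,  0.   ],
       [ 0.   ,  0.   , -1.   ]]), 'ft_force': array([ 0.478,  0.976, -0.352]), 'torque': array([-0.012, -0.018, -0.011]), 'grasp_force': 0.0, 'grip_width': 0.08839022711774946}
```

View pictures.

Run:
```python
import cv2
a=cv2.imread('pics/top1.png')[100:300,100:420];cv2.imwrite('pics/t1c.png',cv2.resize(a,(800,500),interpolation=cv2.INTER_CUBIC))
```

```text
(no output)
```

View pics/t1c.png

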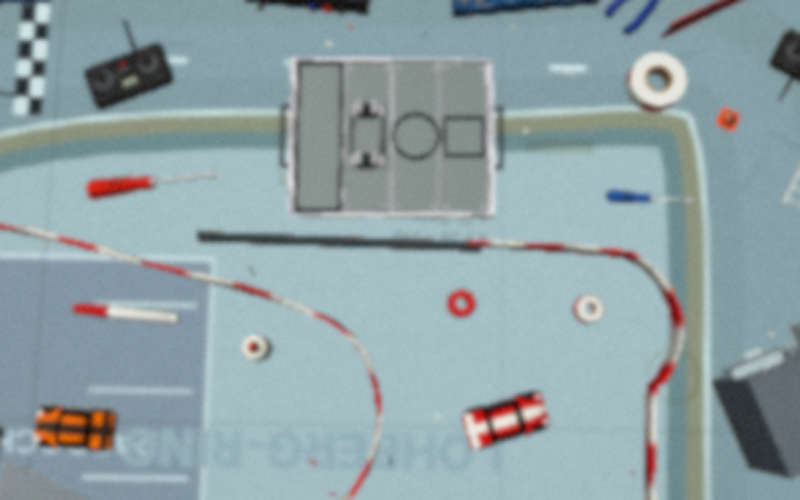

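View pics/scene1.png

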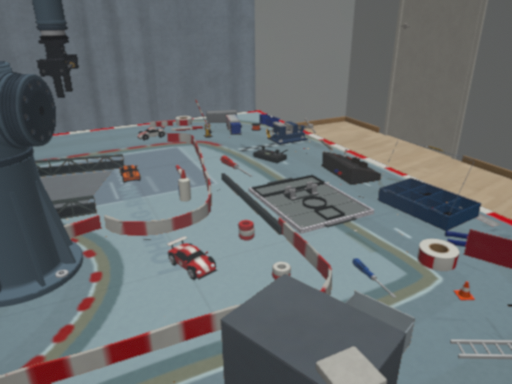

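Run:
```python
from h import *
a=cv2.imread('pics/scene1.png')[150:300,160:360];cv2.imwrite('pics/s1c.png',cv2.resize(a,(800,600),interpolation=cv2.INTER_CUBIC))
np.set_printoptions(precision=3,suppress=True)
c=cam('top')
g=lambda x,y,z:at(c,[100+x/2.5,100+y/2.5],z)[:2]
for n,a in dict(sdh=(88,190,.013),sdt=(215,175,.01),mk1=(75,309,.008),mk2=(177,319,.008),bot=(255,347,.086),red3=(461,303,.036),red2=(461,303,.024),wh3=(588,308,.036),wh2=(588,308,.024),trc1=(293,58,.012),trc2=(495,60,.012),trc3=(494,215,.012),trc4=(290,213,.012),sq=(464,137,.01),rd=(416,136,.01),clip=(367,135,.025),bay=(319,137,.012),fen=(240,237,.034),fen2=(470,243,.034)).items(): print(n,g(*a))
print([c['vertical_fov'],c['cx'],c['cy']]); print(np.array(c['extrinsics']))
w=cam('wrist','w0.png');o=r.get_obs();T=np.array(w['extrinsics']);print(o['eef_rot'].T@T[:3,:3],o['eef_rot'].T@(T[:3,3]-o['tcp_pos']),w['vertical_fov'])
```

```text
sdh [0.583 0.405]
sdt [0.606 0.241]
mk1 [0.428 0.413]
mk2 [0.417 0.281]
bot [0.381 0.169]
red3 [ 0.442 -0.082]
red2 [ 0.443 -0.083]
wh3 [ 0.438 -0.242]
wh2 [ 0.439 -0.245]
trc1 [0.768 0.144]
trc2 [ 0.77  -0.127]
trc3 [ 0.559 -0.126]
trc4 [0.557 0.14 ]
sq [ 0.664 -0.086]
rd [ 0.664 -0.022]
clip [0.66  0.042]
bay [0.66  0.106]
fen [0.521 0.201]
fen2 [ 0.519 -0.093]
[53.27338157134287, 260.12578503082915, 192.75948836980285]
[[ 0.017 -0.988  0.155  0.342]
 [-1.    -0.018 -0.008  0.006]
 [ 0.01  -0.154 -0.988  1.243]
 [ 0.     0.     0.     1.   ]]
[[ 0.    -0.956 -0.294]
 [ 1.     0.001 -0.001]
 [ 0.001 -0.294  0.956]] [ 0.076  0.    -0.146] 68.70916419797614
```

View pics/s1c.png

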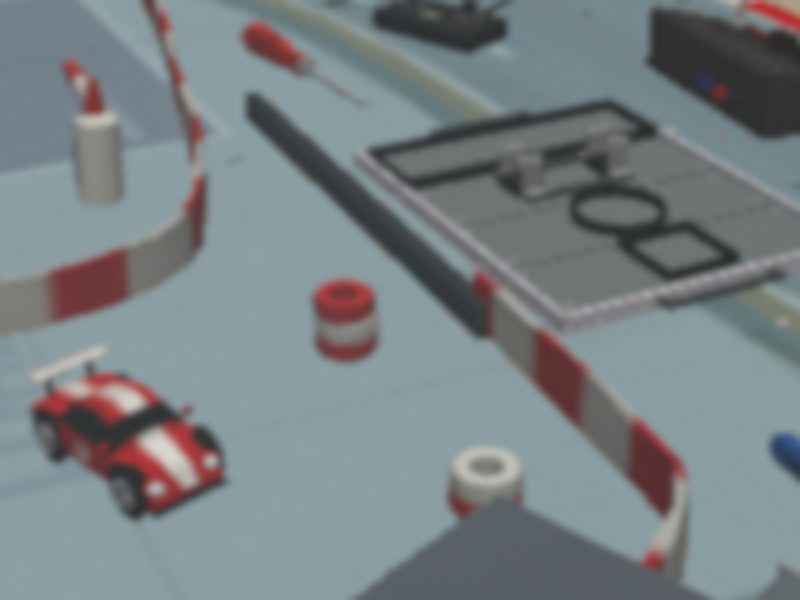

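The tall three-tyre stack is the red one: top crop (461,303), world about (0.442, -0.082). The white stack at (588,308) is the low one. The tray inserts run left to right: bay, clip, round, square. Marker first.

Request:
apply_moves([
  [-0.3, -0.15, 0, 0],
  [-0.6, -0.3, 0, 0],
  [-0.9, -0.45, 0, 0],
  [-1, -0.55, 0, 0],
  [-1, -0.55, 0, 0],
  [-1, -0.55, 0, 0],
  [-1, -0.55, 0, 0],
  [-1, -0.55, 0, 0],
], grip=-0.1, force=30)

```text
time_s: 2.2
tcp_pos: [0.247, 0.4611, 0.2387]
eef_rot: [[-0.966, 0.258, -0.0], [0.258, 0.966, 0.0], [0.0, -0.0, -1.0]]
ft_force: [-1.2, -1.4, 0.0]
grip_width: 0.0399
grasp_force: 0.0
```

Request:
apply_moves([
  [-0.4, -0.15, 0, 0],
  [-0.8, -0.3, 0, 0],
  [-1, -0.45, 0, 0],
  [-1, -0.53, 0, 0],
  [-1, -0.53, 0, 0],
  [-1, -0.53, 0, 0],
  [-1, -0.53, 0, 0],
  [-1, -0.53, 0, 0],
])

```text
time_s: 3.2
tcp_pos: [0.3467, 0.3686, 0.2387]
eef_rot: [[-0.966, 0.258, 0.0], [0.258, 0.966, 0.0], [-0.0, 0.0, -1.0]]
ft_force: [0.5, 0.1, 0.8]
grip_width: 0.0398
grasp_force: 0.0
```

Request:
apply_moves([
  [-0.3, 0, 0.2, 0.11],
  [-0.65, 0, 0.4, 0.22],
  [-0.65, 0, 0.7, 0.33],
  [-0.65, 0, 0.7, 0.44],
  [-0.65, 0, 0.7, 0.55],
  [-0.65, 0, 0.7, 0.66],
  [-0.65, 0, 0.7, 0.77],
  [-0.65, 0, 0.7, 0.887],
])

```text
time_s: 4.2
tcp_pos: [0.4223, 0.3482, 0.1546]
eef_rot: [[0.09, 0.996, -0.0], [0.996, -0.09, -0.0], [-0.0, -0.0, -1.0]]
ft_force: [0.2, -0.5, 0.2]
grip_width: 0.0397
grasp_force: 0.0
```

```bash
cat >> h.py <<'E'
np.set_printoptions(precision=4,suppress=True)
def to(x,y,z,ang=None):
    """world target, tool-y angle deg -> move units"""
    o=r.get_obs();R=np.array(o['eef_rot']);d=R.T@(np.array([x,y,z])-o['tcp_pos'])/.12
    a=np.degrees(np.arctan2(R[1,1],R[0,1]));t=0
    if ang is not None: t=-((ang-a+180)%360-180)/90
    print('tcp',np.array(o['tcp_pos']),'yang',round(a,2),'gw',round(o['grip_width'],4),'t',round(o['time_s'],2),'-> move',d,'turn',round(t,4))
E
python3 - <<'E'
from h import *
c=cam('wrist','w1.png')
for k,z in dict(marker=.008,glue_bottle=0).items():print(k,[(d['uv'],d['p'],at(c,d['uv'],z)) for d in r.tip_of(k,'wrist')[:2]])
print([(d['extent'],d['p']) for d in r.look_for('marker','wrist')[:2]])
to(.4225,.347,.10,-4.8)
E
```

```text
marker [([260.2, 178.2], 0.71, array([0.4252, 0.343 , 0.008 ]))]
glue_bottle [([240.1, 307.4], 0.88, array([0.3843, 0.1704, 0.    ]))]
[([259.6, 173.2, 14.9, 124.3], 0.76)]
tcp [0.4223 0.3481 0.1546] yang -4.59 gw 0.0394 t 4.4 -> move [-0.009   0.0022  0.4554] turn 0.0024
```

View pics/w1.png

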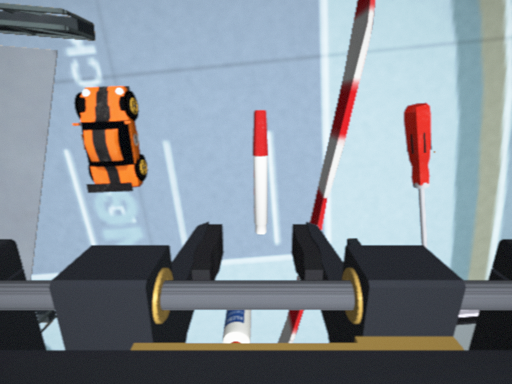

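Run:
```python
from h import *
c=cam('wrist')
a=at(c,(260.5,111),.008)[:2];b=at(c,(261.3,234),.008)[:2];print(a,b,(a+b)/2,np.linalg.norm(a-b),np.degrees(np.arctan2(*(a-b)[::-1])))
a=at(c,(417,104),.013)[:2];b=at(c,(421,184),.013)[:2];e=at(c,(423.5,240),.013)[:2];print(a,b,e,np.linalg.norm(a-b),np.degrees(np.arctan2(*(a-e)[::-1])))
m=(at(c,(260.5,111),.008)+at(c,(261.3,234),.008))/2
to(m[0],m[1],.003,-4.6)
```

```text
[0.4309 0.413 ] [0.4215 0.2763] [0.4262 0.3446] 0.13694307625568658 86.03374798467073
[0.5849 0.4075] [0.5964 0.3242] [0.6053 0.2567] 0.08409664287423804 97.72391412317582
tcp [0.4224 0.3481 0.1547] yang -4.61 gw 0.0399 t 4.45 -> move [-0.0257  0.0344  1.264 ] turn -0.0001
```

Request:
apply_moves([
  [-0.026, 0.034, 0.3, -0.007],
  [-0.026, 0.034, 0.5, -0.007],
  [-0.026, 0.034, 0.7, -0.007],
  [-0.026, 0.034, 0.85, -0.007],
  [-0.026, 0.034, 0.95, -0.007],
  [-0.026, 0.034, 1, -0.007],
  [-0.026, 0.034, 1, -0.007],
  [-0.026, 0.034, 1, -0.007],
])

```text
time_s: 5.45
tcp_pos: [0.4268, 0.3448, 0.0355]
eef_rot: [[0.073, 0.997, 0.001], [0.997, -0.073, 0.001], [0.001, 0.001, -1.0]]
ft_force: [-0.8, -0.1, -0.5]
grip_width: 0.0398
grasp_force: 0.0
```

Request:
apply_moves([
  [0, 0, 0.08, 0],
  [0, 0, 0.16, 0],
  [0, 0, 0.22, 0],
  [0, 0, 0.26, 0],
  [0, 0, 0.26, 0],
  [0, 0, 0.26, 0],
  [0, 0, 0.26, 0],
  [0, 0, 0.26, 0],
])

```text
time_s: 6.45
tcp_pos: [0.4264, 0.3446, 0.0038]
eef_rot: [[0.073, 0.997, 0.0], [0.997, -0.073, 0.0], [0.0, 0.0, -1.0]]
ft_force: [0.3, -0.3, -0.9]
grip_width: 0.0398
grasp_force: 0.0
```

Request:
apply_moves([
  [0, 0, 0, 0],
  [0, 0, 0, 0],
  [0, 0, 0, 0],
  [0, 0, 0, 0],
  [0, 0, 0, 0],
  [0, 0, 0, 0],
  [0, 0, 0, 0],
  [0, 0, 0, 0],
], grip=-1, force=35)

```text
time_s: 7.45
tcp_pos: [0.4262, 0.3445, 0.0036]
eef_rot: [[0.073, 0.997, 0.0], [0.997, -0.073, 0.0], [0.0, 0.0, -1.0]]
ft_force: [-1.3, 0.5, 2.8]
grip_width: 0.0143
grasp_force: 35.0
```

Request:
apply_moves([
  [0, 0, -0.2, 0],
  [0, 0, -0.4, 0],
  [0, 0, -0.6, 0],
  [0, 0, -0.8, 0],
  [0, 0, -1, 0],
  [0, 0, -1, 0],
  [0, 0, -1, 0],
  [0, 0, -1, 0],
])

```text
time_s: 8.45
tcp_pos: [0.4254, 0.344, 0.1221]
eef_rot: [[0.073, 0.997, -0.002], [0.997, -0.073, -0.001], [-0.001, -0.002, -1.0]]
ft_force: [0.7, -0.2, -0.1]
grip_width: 0.0141
grasp_force: 35.0
```

Run:
```python
from h import *
to(.66,.041,.12,90)
```

```text
tcp [0.4254 0.344  0.1221] yang -4.2 gw 0.0141 t 8.45 -> move [-2.3753  2.1345  0.016 ] turn -1.0467
```

Request:
apply_moves([
  [-0.2, 0.2, -0.1, 0],
  [-0.45, 0.4, -0.2, 0],
  [-0.7, 0.6, -0.2, 0],
  [-0.9, 0.8, -0.2, 0],
  [-1, 0.9, -0.2, 0],
  [-1, 0.9, -0.2, 0],
  [-1, 0.9, -0.2, 0],
  [-1, 0.9, -0.2, 0],
])

```text
time_s: 9.45
tcp_pos: [0.5244, 0.2179, 0.1474]
eef_rot: [[0.072, 0.997, -0.0], [0.997, -0.072, 0.0], [0.0, -0.0, -1.0]]
ft_force: [0.9, 0.4, 0.0]
grip_width: 0.014
grasp_force: 35.0
```

Request:
apply_moves([
  [-0.3, 0.3, -0.1, -0.1],
  [-0.6, 0.6, -0.1, -0.21],
  [-0.9, 0.8, -0.1, -0.32],
  [-1, 0.9, -0.1, -0.43],
  [-1, 0.9, -0.1, -0.54],
  [-1, 0.9, -0.1, -0.65],
  [-1, 0.9, -0.1, -0.76],
  [-1, 0.9, -0.1, -0.87],
])

```text
time_s: 10.45
tcp_pos: [0.6237, 0.0903, 0.1595]
eef_rot: [[-0.964, 0.267, -0.0], [0.267, 0.964, 0.0], [0.0, 0.0, -1.0]]
ft_force: [0.2, 0.0, -0.4]
grip_width: 0.0147
grasp_force: 35.0
```

Run:
```python
from h import *
c=cam('wrist','w2.png')
for k in ['long_bay','pen_clip','round_well','square_well']:print(k,[(np.array(d['uv']),round(d['p'],2),at(c,d['uv'],.004)) for d in r.tip_of(k,'wrist')[:2]])
to(.66,.041,.12,90)
```

```text
long_bay [(array([281.9, 202.1]), 0.66, array([0.6653, 0.1081, 0.004 ]))]
pen_clip [(array([226.2, 215.4]), 0.91, array([0.664 , 0.0418, 0.004 ]))]
round_well [(array([176.4, 231.3]), 0.86, array([ 0.6678, -0.021 ,  0.004 ]))]
square_well [(array([126.1, 241.2]), 0.7, array([ 0.664 , -0.0836,  0.004 ]))]
tcp [0.6239 0.0899 0.1596] yang 73.95 gw 0.0143 t 10.7 -> move [-0.4013 -0.3082  0.3298] turn -0.1783
```

View pics/w2.png

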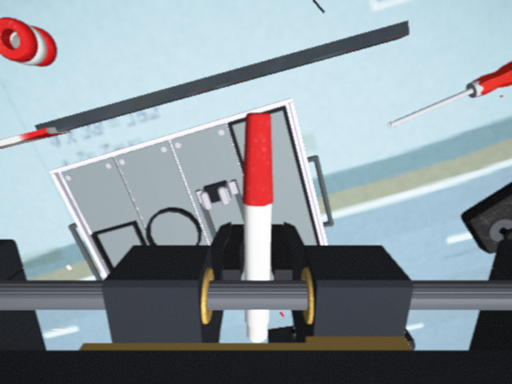

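Run:
```python
from h import *
c=cam('wrist')
a=at(c,(55,172),.012);b=at(c,(291,101),.012);e=at(c,(323,243),.012);print(a,b,e,np.degrees(np.arctan2(*(b-a)[1::-1])),np.degrees(np.arctan2(*(e-b)[1::-1])))
p=[at(c,q,.03)[:2] for q in ((209,200),(228,196))];print('front lips',p)
to(.664,.042,.08,90)
```

```text
[ 0.5618 -0.1192  0.012 ] [0.5609 0.1431 0.012 ] [0.7251 0.1407 0.012 ] 90.19165371598235 -0.8583770850892133
front lips [array([0.6326, 0.035 ]), array([0.6339, 0.0554])]
tcp [0.6239 0.0897 0.1595] yang 73.98 gw 0.0144 t 10.75 -> move [-0.4306 -0.2901  0.6627] turn -0.1781
```

Request:
apply_moves([
  [-0.2, -0.15, 0.1, -0.09],
  [-0.44, -0.277, 0.2, -0.178],
  [-0.44, -0.277, 0.4, -0.178],
  [-0.44, -0.277, 0.6, -0.178],
  [-0.44, -0.277, 0.65, -0.178],
  [-0.44, -0.277, 0.65, -0.178],
  [-0.44, -0.277, 0.65, -0.178],
  [-0.44, -0.277, 0.65, -0.178],
])

```text
time_s: 11.75
tcp_pos: [0.6664, 0.0429, 0.0827]
eef_rot: [[-1.0, -0.002, 0.002], [-0.002, 1.0, -0.0], [-0.002, -0.0, -1.0]]
ft_force: [-0.3, 0.3, -0.0]
grip_width: 0.0143
grasp_force: 35.0
```

Run:
```python
from h import *
c=cam('wrist','w3.png')
for k in ['pen_clip','long_bay']:print(k,[(np.array(d['uv']),round(d['p'],2),at(c,d['uv'],.004)) for d in r.tip_of(k,'wrist')[:2]])
to(.665,.0435,.0185,90)
```

```text
pen_clip []
long_bay [(array([333.5, 190.1]), 0.81, array([0.6627, 0.1071, 0.004 ]))]
tcp [0.666  0.0429 0.0821] yang 90.12 gw 0.0138 t 11.9 -> move [0.0091 0.0052 0.5303] turn 0.0013
```

View pics/w3.png

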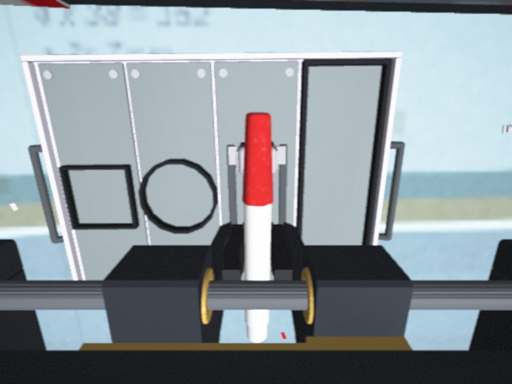

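Request:
apply_moves([
  [0.005, 0.004, 0.1, 0],
  [0.005, 0.004, 0.2, 0],
  [0.005, 0.004, 0.27, 0],
  [0.005, 0.004, 0.33, 0],
  [0.005, 0.004, 0.39, 0],
  [0.005, 0.004, 0.45, 0],
  [0.005, 0.004, 0.5, 0],
  [0.005, 0.004, 0.53, 0],
])

```text
time_s: 12.9
tcp_pos: [0.6651, 0.0434, 0.0193]
eef_rot: [[-1.0, -0.002, -0.001], [-0.002, 1.0, -0.0], [0.001, -0.0, -1.0]]
ft_force: [-13.0, -0.9, 29.0]
grip_width: 0.0145
grasp_force: 34.8
```

Request:
apply_moves([
  [0, 0, 0.005, 0],
  [0, 0, 0.01, 0],
  [0, 0, 0.01, 0],
  [0, 0, 0.01, 0],
  [0, 0, 0.01, 0],
  [0, 0, 0.01, 0],
  [0, 0, 0.01, 0],
  [0, 0, 0.01, 0],
])

```text
time_s: 13.9
tcp_pos: [0.6651, 0.0434, 0.0194]
eef_rot: [[-1.0, -0.002, -0.001], [-0.002, 1.0, -0.0], [0.001, -0.0, -1.0]]
ft_force: [-10.3, 0.0, 21.0]
grip_width: 0.014
grasp_force: 34.9
```

Run:
```python
from h import *
o=r.get_obs();print(o['ft_force'],o['torque']);c=cam('wrist','w4.png')
to(.665,.0435,.0185,90)
c=r.camera('wrist')
for q in ((178,195),(102,196)):print(0)
```

```text
[-10.3132   0.03    21.0202] [-0.0838  1.6648  0.0174]
tcp [0.6651 0.0434 0.0194] yang 90.14 gw 0.0141 t 13.95 -> move [0.0006 0.001  0.0072] turn 0.0016
0
0
```

View pics/w4.png

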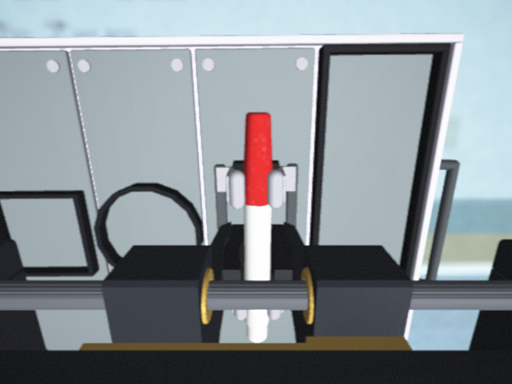

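Run:
```python
from h import *
c=cam('wrist');a=cv2.imread('pics/w4.png')[100:350,190:330];cv2.imwrite('pics/w4c.png',cv2.resize(a,None,fx=2.4,fy=2.4,interpolation=cv2.INTER_CUBIC))
for z in (.014,.02,.0243,.032,.036):
  print(z,[np.round(proj(c,(.665-s*.0675,.0434+w,z))) for s,w in ((1,-.00825),(1,.00825),(-1,-.00825))])
print('lip', [np.round(proj(c,(.665-.034+dx,.0434+w,.032))) for dx in (-.01,.01) for w in (-.0135,-.0055,.0055,.0135)])
```

```text
0.014 [array([242., 117.]), array([273., 117.]), array([244., 325.])]
0.02 [array([241., 118.]), array([274., 118.]), array([244., 333.])]
0.0243 [array([241., 118.]), array([274., 118.]), array([244., 338.])]
0.032 [array([240., 119.]), array([275., 119.]), array([243., 348.])]
0.036 [array([239., 120.]), array([276., 120.]), array([243., 354.])]
lip [array([230., 169.]), array([246., 169.]), array([269., 169.]), array([285., 169.]), array([231., 207.]), array([246., 207.]), array([268., 207.]), array([284., 207.])]
```

View pics/w4c.png

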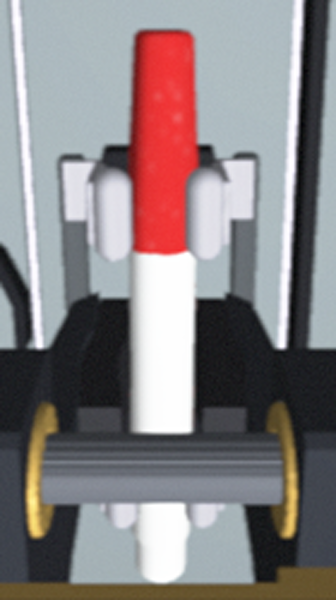

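Request:
apply_moves([
  [0, 0, -0.01, 0],
  [0, 0, -0.01, 0],
  [0, 0, -0.01, 0],
  [0, 0, -0.01, 0],
  [0, 0, -0.15, 0],
  [0, 0, -0.4, 0],
  [0, 0, -0.7, 0],
  [0, 0, -0.95, 0],
], grip=0.1)

```text
time_s: 15.05
tcp_pos: [0.6658, 0.0433, 0.1336]
eef_rot: [[-1.0, -0.002, 0.002], [-0.002, 1.0, -0.0], [-0.002, -0.0, -1.0]]
ft_force: [0.7, 0.9, -0.2]
grip_width: 0.0485
grasp_force: 0.0
```

Request:
apply_moves([
  [0.1, 0.3, 0, 0],
  [0.2, 0.7, 0, 0],
  [0.3, 1, 0, 0],
  [0.3, 1, 0, 0],
  [0.3, 1, 0, 0],
  [0.3, 1, 0, 0],
  [0.3, 1, 0, 0],
  [0.3, 1, 0, 0],
])

```text
time_s: 16.05
tcp_pos: [0.6291, 0.1626, 0.1306]
eef_rot: [[-1.0, -0.001, -0.0], [-0.001, 1.0, -0.0], [0.0, -0.0, -1.0]]
ft_force: [-0.1, 0.9, 0.2]
grip_width: 0.0483
grasp_force: 0.0
```

Request:
apply_moves([
  [0.1, 0.4, 0, 0.11],
  [0.31, 0.8, 0, 0.22],
  [0.31, 1, 0, 0.33],
  [0.31, 1, 0, 0.44],
  [0.31, 1, 0, 0.55],
  [0.31, 1, 0, 0.66],
  [0.31, 1, 0, 0.77],
  [0.31, 1, 0, 0.88],
])

```text
time_s: 17.05
tcp_pos: [0.5915, 0.283, 0.1306]
eef_rot: [[-0.184, 0.983, -0.0], [0.983, 0.184, -0.0], [-0.0, -0.0, -1.0]]
ft_force: [-0.5, 1.4, 0.3]
grip_width: 0.0486
grasp_force: 0.0
```

Run:
```python
from h import *
c=cam('wrist','w5.png')
print([(np.array(d['uv']),round(d['p'],2),at(c,d['uv'],.013)) for d in r.tip_of('large_screwdriver','wrist')[:2]])
to(.5918,.357,.005,7.7)
```

```text
[(array([273.9, 143.3]), 0.8, array([0.6002, 0.3223, 0.013 ]))]
tcp [0.5916 0.283  0.1306] yang 10.83 gw 0.0482 t 17.15 -> move [0.6057 0.1181 1.0468] turn 0.0348
```

View pics/w5.png

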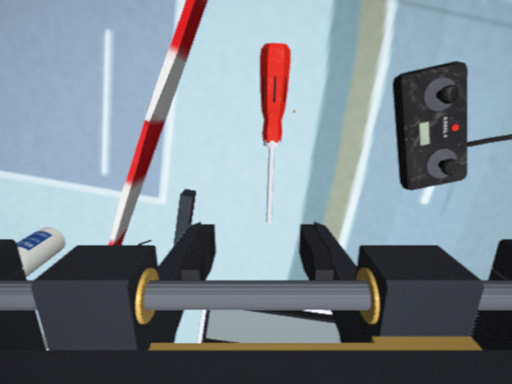

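Screwdriver: handle end (275,43), handle/shaft joint (272,142), tip (269,221).

Run:
```python
from h import *
c=cam('wrist')
a,b,e=[at(c,q,.013)[:2] for q in ((275.5,44),(272,142),(269,221))]
print(a,b,e,np.linalg.norm(a-b),np.linalg.norm(a-e)); t=np.degrees(np.arctan2(*(a-e)[::-1])); u=(a-e)/np.linalg.norm(a-e);g=(a+e)/2+u*.035
print(t,g);to(g[0],g[1],.005,t-90)
```

```text
[0.584  0.4052] [0.598  0.3232] [0.6114 0.2438] 0.08317453312877009 0.16377834285011117
99.64340217571583 [0.5918 0.359 ]
tcp [0.5915 0.283  0.1307] yang 11.07 gw 0.0478 t 17.2 -> move [0.6211 0.1243 1.0472] turn 0.0159
```

Request:
apply_moves([
  [0.3, 0.06, 0.1, 0.025],
  [0.615, 0.122, 0.3, 0.025],
  [0.615, 0.122, 0.5, 0.025],
  [0.615, 0.122, 0.65, 0.025],
  [0.615, 0.122, 0.8, 0.025],
  [0.615, 0.122, 0.9, 0.025],
  [0.615, 0.122, 1, 0.025],
  [0.615, 0.122, 1, 0.025],
])

```text
time_s: 18.2
tcp_pos: [0.5913, 0.3579, 0.0097]
eef_rot: [[-0.151, 0.989, -0.002], [0.989, 0.151, -0.001], [-0.0, -0.002, -1.0]]
ft_force: [0.3, -0.1, 0.1]
grip_width: 0.0487
grasp_force: 0.0
```

Request:
apply_moves([
  [0, 0, 0.04, 0],
  [0, 0, 0.04, 0],
  [0, 0, 0.04, 0],
  [0, 0, 0.04, 0],
  [0, 0, 0.04, 0],
  [0, 0, 0.04, 0],
  [0, 0, 0.04, 0],
  [0, 0, 0.04, 0],
], grip=-1, force=40)

```text
time_s: 19.2
tcp_pos: [0.5921, 0.3585, 0.0063]
eef_rot: [[-0.151, 0.989, 0.001], [0.989, 0.151, 0.0], [0.0, 0.001, -1.0]]
ft_force: [0.2, -0.2, 2.4]
grip_width: 0.0212
grasp_force: 39.9
```

Request:
apply_moves([
  [0, 0, -0.15, 0],
  [0, 0, -0.3, 0],
  [0, 0, -0.5, 0],
  [0, 0, -0.7, 0],
  [0, 0, -0.85, 0],
  [0, 0, -0.85, 0],
  [0, 0, -0.85, 0],
  [0, 0, -0.85, 0],
])

```text
time_s: 20.2
tcp_pos: [0.591, 0.3581, 0.1065]
eef_rot: [[-0.151, 0.989, -0.002], [0.989, 0.151, -0.001], [-0.001, -0.002, -1.0]]
ft_force: [0.4, -0.3, -1.9]
grip_width: 0.0213
grasp_force: 39.9
```

Run:
```python
from h import *
cam('wrist','w6.png');to(.63,.108,.1,90)
```

```text
tcp [0.5911 0.3581 0.1066] yang 8.67 gw 0.0216 t 20.25 -> move [-2.1094  0.0063  0.0558] turn -0.9037
```

View pics/w6.png

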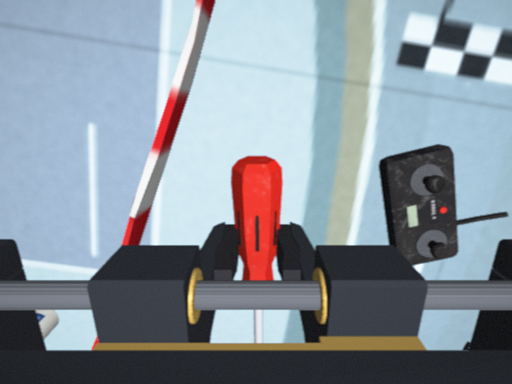

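Request:
apply_moves([
  [-0.25, 0, -0.05, 0],
  [-0.5, 0, -0.1, 0],
  [-0.75, 0, -0.1, 0],
  [-1, 0, -0.1, 0],
  [-1, 0, -0.1, 0],
  [-1, 0, -0.1, 0],
  [-1, 0, -0.1, 0],
  [-1, 0, -0.1, 0],
])

```text
time_s: 21.25
tcp_pos: [0.6097, 0.2407, 0.1198]
eef_rot: [[-0.152, 0.988, -0.0], [0.988, 0.152, 0.0], [0.0, -0.0, -1.0]]
ft_force: [0.1, 0.1, -0.1]
grip_width: 0.021
grasp_force: 39.9
```

Request:
apply_moves([
  [-0.3, 0, 0, -0.1],
  [-0.6, 0, 0, -0.21],
  [-0.9, 0, 0, -0.32],
  [-1, 0, 0, -0.43],
  [-1, 0, 0, -0.54],
  [-1, 0, 0, -0.65],
  [-1, 0, 0, -0.76],
  [-1, 0, 0, -0.87],
])

```text
time_s: 22.25
tcp_pos: [0.628, 0.1218, 0.1199]
eef_rot: [[-0.999, 0.046, 0.0], [0.046, 0.999, 0.0], [-0.0, 0.0, -1.0]]
ft_force: [-0.6, -0.1, -0.4]
grip_width: 0.0213
grasp_force: 39.9
```

Run:
```python
from h import *
to(.629,.1075,.045,90)
```

```text
tcp [0.628  0.1218 0.1199] yang 87.34 gw 0.0213 t 22.25 -> move [-0.0138 -0.1184  0.6245] turn -0.0296
```

Request:
apply_moves([
  [-0.007, -0.06, 0.1, -0.03],
  [-0.014, -0.118, 0.2, -0.03],
  [-0.014, -0.118, 0.35, -0.03],
  [-0.014, -0.118, 0.5, -0.03],
  [-0.014, -0.118, 0.65, -0.03],
  [-0.014, -0.118, 0.75, -0.03],
  [-0.014, -0.118, 0.8, -0.03],
  [-0.014, -0.118, 0.84, -0.03],
])

```text
time_s: 23.25
tcp_pos: [0.6292, 0.107, 0.019]
eef_rot: [[-1.0, 0.006, 0.0], [0.006, 1.0, -0.0], [-0.0, -0.0, -1.0]]
ft_force: [-0.0, -0.4, -0.0]
grip_width: 0.0213
grasp_force: 39.9
```

Request:
apply_moves([
  [0, 0, 0, 0],
  [0, 0, 0, 0],
  [0, 0, 0, 0],
  [0, 0, 0, 0],
  [0, 0, 0, 0],
  [0, 0, 0, 0],
  [0, 0, 0, 0],
  [0, 0, 0, 0],
], grip=-0.18)

```text
time_s: 24.25
tcp_pos: [0.6289, 0.1069, 0.0191]
eef_rot: [[-1.0, 0.006, -0.0], [0.006, 1.0, -0.0], [0.0, -0.0, -1.0]]
ft_force: [1.1, -0.0, -0.4]
grip_width: 0.0361
grasp_force: 0.0
```

Request:
apply_moves([
  [0, 0, -0.1, 0],
  [0, 0, -0.25, 0],
  [0, 0, -0.5, 0],
  [0, 0, -0.75, 0],
  [0, 0, -1, 0],
  [0, 0, -1, 0],
  [0, 0, -1, 0],
  [0, 0, -1, 0],
])

```text
time_s: 25.25
tcp_pos: [0.628, 0.107, 0.1377]
eef_rot: [[-1.0, 0.006, -0.002], [0.006, 1.0, 0.0], [0.002, 0.0, -1.0]]
ft_force: [-0.3, -0.1, -0.5]
grip_width: 0.0363
grasp_force: 0.0
```

Run:
```python
from h import *
c=cam('wrist','w7.png')
print([(np.array(d['uv']),round(d['p'],2),at(c,d['uv'],.021)) for d in r.tip_of('large_screwdriver','wrist')[:2]])
for k in ['long_bay','pen_clip','round_well','square_well']:print(k,[(np.array(d['uv']),round(d['p'],2),at(c,d['uv'],.004)) for d in r.tip_of(k,'wrist')[:2]])
to(.442,-.083,.14,0)
```

```text
[(array([260.5, 217.4]), 0.77, array([0.6652, 0.1101, 0.021 ]))]
long_bay [(array([257.5, 211.4]), 0.82, array([0.6656, 0.1071, 0.004 ])), (array([259.8, 218.8]), 0.56, array([0.6742, 0.1095, 0.004 ]))]
pen_clip [(array([195. , 212.7]), 0.65, array([0.6667, 0.04  , 0.004 ]))]
round_well [(array([135.7, 212.1]), 0.58, array([ 0.6657, -0.0236,  0.004 ])), (array([259.3, 209. ]), 0.56, array([0.6628, 0.109 , 0.004 ]))]
square_well [(array([ 78.7, 211.9]), 0.97, array([ 0.6652, -0.0848,  0.004 ]))]
tcp [0.6287 0.1069 0.1386] yang 89.67 gw 0.0361 t 25.55 -> move [ 1.5468 -1.5917 -0.0107] turn 0.9963
```

View pics/w7.png

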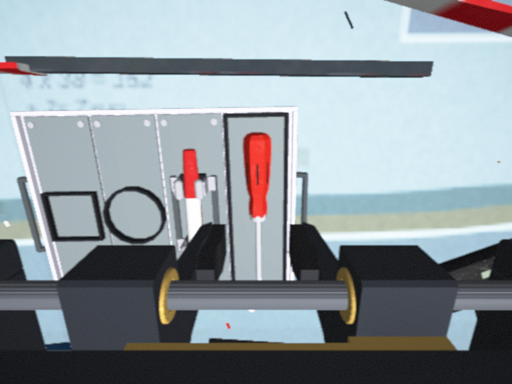

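Request:
apply_moves([
  [0.3, -0.3, 0, 0],
  [0.6, -0.6, 0, 0],
  [0.8, -0.9, 0, 0],
  [0.8, -0.9, 0, 0],
  [0.8, -0.9, 0, 0],
  [0.8, -0.9, 0, 0],
  [0.8, -0.9, 0, 0],
  [0.8, -0.9, 0, 0],
], grip=0.4)

```text
time_s: 26.55
tcp_pos: [0.5325, 0.0, 0.139]
eef_rot: [[-1.0, 0.005, -0.0], [0.005, 1.0, 0.0], [0.0, 0.0, -1.0]]
ft_force: [-0.1, 0.5, 0.4]
grip_width: 0.0616
grasp_force: 0.0
```

Request:
apply_moves([
  [0.3, -0.3, 0, 0],
  [0.6, -0.6, 0, 0],
  [0.75, -0.69, 0, 0],
  [0.75, -0.69, 0, 0],
  [0.75, -0.69, 0, 0],
  [0.75, -0.69, 0, 0],
  [0.75, -0.69, 0, 0],
  [0.75, -0.69, 0, 0],
])

```text
time_s: 27.55
tcp_pos: [0.4421, -0.0825, 0.139]
eef_rot: [[-1.0, 0.005, -0.0], [0.005, 1.0, 0.0], [0.0, 0.0, -1.0]]
ft_force: [-0.1, 0.4, 0.9]
grip_width: 0.0616
grasp_force: 0.0
```

Run:
```python
from h import *
c=cam('wrist','w8.png')
print([(np.array(d['uv']),round(d['p'],2),at(c,d['uv'],0)) for d in r.tip_of('tyre_stack_a','wrist')[:2]])
print([(np.array(d['extent']),round(d['p'],2),at(c,d['extent'][:2],.02)) for d in r.look_for('tyre_stack_a','wrist')[:2]])
to(.442,-.083,.013,90)
```

```text
[(array([257.2, 182.3]), 0.69, array([ 0.449 , -0.0825,  0.    ])), (array([102.3, 178.9]), 0.64, array([ 0.4445, -0.2458,  0.    ]))]
[(array([258.1, 186.6,  38.1,  37.5]), 0.77, array([ 0.4476, -0.0816,  0.02  ])), (array([ 94.3, 179.4,  47.5,  39. ]), 0.7, array([ 0.4395, -0.2423,  0.02  ]))]
tcp [ 0.4419 -0.0827  0.1391] yang 89.68 gw 0.0621 t 27.7 -> move [-0.001  -0.0029  1.0505] turn -0.0035
```

View pics/w8.png

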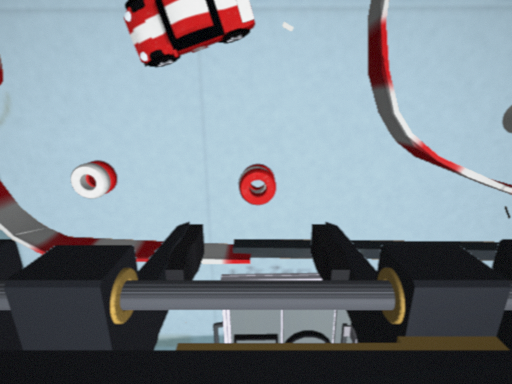

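Request:
apply_moves([
  [-0.022, 0, 0.15, 0],
  [-0.022, 0, 0.3, 0],
  [-0.022, 0, 0.45, 0],
  [-0.022, 0, 0.6, 0],
  [-0.022, 0, 0.75, 0],
  [-0.022, 0, 0.88, 0],
  [-0.022, 0, 0.97, 0],
  [-0.022, 0, 1, 0],
])

```text
time_s: 28.7
tcp_pos: [0.4442, -0.0827, 0.0185]
eef_rot: [[-1.0, 0.006, -0.001], [0.006, 1.0, 0.0], [0.001, 0.0, -1.0]]
ft_force: [-0.1, 0.9, 0.3]
grip_width: 0.0616
grasp_force: 0.0
```

Request:
apply_moves([
  [0, 0, 0.055, 0],
  [0, 0, 0.055, 0],
  [0, 0, 0.055, 0],
  [0, 0, 0.055, 0],
  [0, 0, 0.055, 0],
  [0, 0, 0.055, 0],
  [0, 0, 0.055, 0],
  [0, 0, 0.055, 0],
], grip=-1, force=25)

```text
time_s: 29.7
tcp_pos: [0.4447, -0.0829, 0.0127]
eef_rot: [[-1.0, 0.006, 0.0], [0.006, 1.0, -0.0], [-0.0, -0.0, -1.0]]
ft_force: [-0.2, -0.2, 3.1]
grip_width: 0.0347
grasp_force: 25.1
```

Request:
apply_moves([
  [0, 0, -0.15, 0],
  [0, 0, -0.3, 0],
  [0, 0, -0.5, 0],
  [0, 0, -0.7, 0],
  [0, 0, -0.75, 0],
  [0, 0, -0.75, 0],
  [0, 0, -0.75, 0],
  [0, 0, -0.75, 0],
])

```text
time_s: 30.7
tcp_pos: [0.4439, -0.0825, 0.1016]
eef_rot: [[-1.0, 0.006, -0.002], [0.006, 1.0, 0.001], [0.002, 0.001, -1.0]]
ft_force: [0.2, -0.5, -0.1]
grip_width: 0.0341
grasp_force: 25.0
```

Run:
```python
from h import *
to(.665,-.0217,.1,90)
```

```text
tcp [ 0.4439 -0.0825  0.1016] yang 89.66 gw 0.0341 t 30.7 -> move [-1.8397  0.5178  0.0108] turn -0.0037
```

Request:
apply_moves([
  [-0.25, 0.1, 0, 0],
  [-0.5, 0.2, 0, 0],
  [-0.75, 0.3, 0, 0],
  [-0.95, 0.3, 0, 0],
  [-0.95, 0.3, 0, 0],
  [-0.95, 0.3, 0, 0],
  [-0.95, 0.3, 0, 0],
  [-0.95, 0.3, 0, 0],
])

```text
time_s: 31.7
tcp_pos: [0.5581, -0.0476, 0.1026]
eef_rot: [[-1.0, 0.006, -0.0], [0.006, 1.0, 0.0], [0.0, 0.0, -1.0]]
ft_force: [-0.2, -0.6, 0.2]
grip_width: 0.0342
grasp_force: 25.0
```

Request:
apply_moves([
  [-0.25, 0.1, 0, 0],
  [-0.5, 0.2, 0, 0],
  [-0.75, 0.22, 0, 0],
  [-0.88, 0.22, 0, 0],
  [-0.88, 0.22, 0.1, 0],
  [-0.88, 0.22, 0.2, 0],
  [-0.88, 0.22, 0.3, 0],
  [-0.88, 0.22, 0.3, 0],
])

```text
time_s: 32.7
tcp_pos: [0.6628, -0.0215, 0.0646]
eef_rot: [[-1.0, 0.006, -0.003], [0.006, 1.0, 0.001], [0.003, 0.001, -1.0]]
ft_force: [-0.6, -0.9, -0.8]
grip_width: 0.034
grasp_force: 25.0
```

Run:
```python
from h import *
c=cam('wrist')
for k in ['round_well','square_well']:print(k,[(np.array(d['uv']),round(d['p'],2),at(c,d['uv'],.004)) for d in r.tip_of(k,'wrist')[:2]])
to(.666,-.0215,.022,90)
```

```text
round_well [(array([257.6, 207.3]), 0.63, array([ 0.6672, -0.0211,  0.004 ]))]
square_well [(array([177.2, 203.6]), 0.65, array([ 0.6638, -0.0842,  0.004 ]))]
tcp [ 0.6646 -0.0218  0.0669] yang 89.67 gw 0.0345 t 32.85 -> move [-0.0115  0.0023  0.3738] turn -0.0037
```

Request:
apply_moves([
  [-0.008, 0.002, 0.06, 0],
  [-0.008, 0.002, 0.12, 0],
  [-0.008, 0.002, 0.18, 0],
  [-0.008, 0.002, 0.24, 0],
  [-0.008, 0.002, 0.3, 0],
  [-0.008, 0.002, 0.35, 0],
  [-0.008, 0.002, 0.37, 0],
  [-0.008, 0.002, 0.37, 0],
])

```text
time_s: 33.85
tcp_pos: [0.6654, -0.0214, 0.022]
eef_rot: [[-1.0, 0.006, -0.0], [0.006, 1.0, 0.0], [0.0, 0.0, -1.0]]
ft_force: [0.4, 0.3, -0.6]
grip_width: 0.0341
grasp_force: 25.0
```

Request:
apply_moves([
  [0, 0, 0, 0],
  [0, 0, 0, 0],
  [0, 0, 0, 0],
  [0, 0, 0, 0],
  [0, 0, 0, 0],
  [0, 0, 0, 0],
  [0, 0, -0.05, 0],
  [0, 0, -0.1, 0],
], grip=0)

```text
time_s: 34.85
tcp_pos: [0.6655, -0.0214, 0.0346]
eef_rot: [[-1.0, 0.006, 0.0], [0.006, 1.0, -0.0], [-0.0, -0.0, -1.0]]
ft_force: [0.0, 0.6, -0.6]
grip_width: 0.0437
grasp_force: 0.0
```

Request:
apply_moves([
  [0, 0, -0.2, 0],
  [0, 0, -0.4, 0],
  [0, 0, -0.6, 0],
  [0, 0, -0.8, 0],
  [0, 0, -0.9, 0],
  [0, 0, -0.9, 0],
  [0, 0, -0.9, 0],
  [0, 0, -0.9, 0],
])

```text
time_s: 35.85
tcp_pos: [0.6647, -0.0213, 0.1408]
eef_rot: [[-1.0, 0.006, -0.002], [0.006, 1.0, 0.0], [0.002, 0.0, -1.0]]
ft_force: [0.1, 0.9, -0.2]
grip_width: 0.0436
grasp_force: 0.0
```

Run:
```python
from h import *
c=cam('wrist','w9.png')
print([(np.array(d['uv']),round(d['p'],2),at(c,d['uv'],.008)) for d in r.tip_of('tyre_stack_a','wrist')[:2]])
for k in ['round_well','square_well']:print(k,[(np.array(d['uv']),round(d['p'],2),at(c,d['uv'],.004)) for d in r.tip_of(k,'wrist')[:2]])
to(.383,.171,.16,90)
```

```text
[(array([256. , 184.1]), 0.86, array([ 0.6715, -0.0225,  0.008 ]))]
round_well [(array([256.2, 180. ]), 0.62, array([ 0.6682, -0.0223,  0.004 ]))]
square_well [(array([196.1, 175.9]), 0.59, array([ 0.6634, -0.0849,  0.004 ]))]
tcp [ 0.6652 -0.0214  0.1416] yang 89.67 gw 0.0443 t 36.05 -> move [ 2.361   1.5895 -0.1515] turn -0.0037
```

View pics/w9.png

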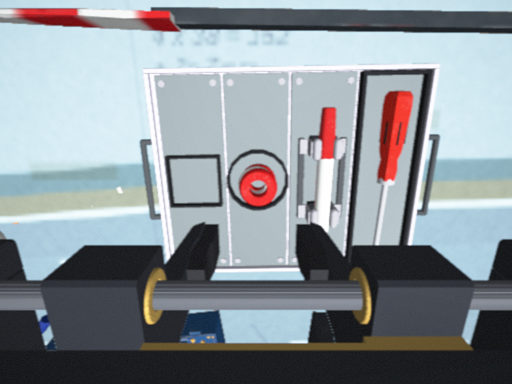

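Request:
apply_moves([
  [0.3, 0.2, -0.15, 0],
  [0.6, 0.4, -0.2, 0],
  [0.9, 0.6, -0.2, 0],
  [1, 0.7, -0.2, 0],
  [1, 0.7, -0.2, 0],
  [1, 0.7, -0.2, 0],
  [1, 0.7, -0.2, 0],
  [1, 0.7, -0.2, 0],
], grip=0.4)

```text
time_s: 37.05
tcp_pos: [0.5464, 0.0627, 0.1659]
eef_rot: [[-1.0, 0.007, -0.0], [0.007, 1.0, -0.0], [0.0, -0.0, -1.0]]
ft_force: [-0.6, 0.0, 0.6]
grip_width: 0.0618
grasp_force: 0.0
```

Request:
apply_moves([
  [0.3, 0.2, 0, 0],
  [0.6, 0.4, 0, 0],
  [0.9, 0.6, 0, 0],
  [1, 0.7, 0, 0],
  [1, 0.7, 0, 0],
  [1, 0.7, 0, 0],
  [1, 0.7, 0, 0],
  [1, 0.7, 0, 0],
])

```text
time_s: 38.05
tcp_pos: [0.4269, 0.1475, 0.166]
eef_rot: [[-1.0, 0.007, -0.0], [0.007, 1.0, -0.0], [0.0, -0.0, -1.0]]
ft_force: [0.1, -0.3, -0.1]
grip_width: 0.0617
grasp_force: 0.0
```

Run:
```python
from h import *
c=cam('wrist','w10.png')
print([(np.array(d['uv']),round(d['p'],2),at(c,d['uv'],0)) for d in r.tip_of('glue_bottle','wrist')[:2]])
print([(np.array(d['extent']),round(d['p'],2)) for d in r.look_for('glue_bottle','wrist')[:2]])
to(.383,.171,.16,90)
```

```text
[(array([280.7, 132.6]), 0.65, array([0.385 , 0.1735, 0.    ]))]
[(array([285.9, 136.5,  39. ,  33.2]), 0.84), (array([226.6, 311.6,  43.9,  67.4]), 0.39)]
tcp [0.4266 0.1477 0.166 ] yang 89.64 gw 0.0618 t 38.2 -> move [0.3643 0.1917 0.0503] turn -0.004
```

View pics/w10.png

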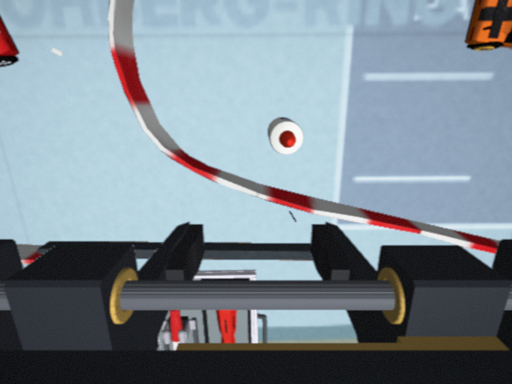

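Run:
```python
from h import *
c=cam('wrist')
print(at(c,(287,137),.062),at(c,(288.5,140),.084));to(.383,.171,.03,90)
```

```text
[0.3817 0.1744 0.062 ] [0.3814 0.1733 0.084 ]
tcp [0.4265 0.1478 0.1661] yang 89.65 gw 0.0618 t 38.25 -> move [0.3638 0.1914 1.134 ] turn -0.0039
```

Request:
apply_moves([
  [0.2, 0.1, 0, 0],
  [0.368, 0.207, 0, 0],
  [0.368, 0.207, 0.1, 0],
  [0.368, 0.207, 0.25, 0],
  [0.368, 0.207, 0.4, 0],
  [0.368, 0.207, 0.55, 0],
  [0.368, 0.207, 0.7, 0],
  [0.368, 0.207, 0.85, 0],
])

```text
time_s: 39.25
tcp_pos: [0.3826, 0.173, 0.0631]
eef_rot: [[-1.0, 0.006, 0.0], [0.006, 1.0, -0.0], [-0.0, -0.0, -1.0]]
ft_force: [-0.6, -0.1, -0.2]
grip_width: 0.0612
grasp_force: 0.0
```

Request:
apply_moves([
  [0, 0, 0.1, 0],
  [0, 0, 0.2, 0],
  [0, 0, 0.27, 0],
  [0, 0, 0.28, 0],
  [0, 0, 0.28, 0],
  [0, 0, 0.28, 0],
  [0, 0, 0.28, 0],
  [0, 0, 0.28, 0],
])

```text
time_s: 40.25
tcp_pos: [0.3826, 0.1731, 0.0307]
eef_rot: [[-1.0, 0.006, 0.001], [0.006, 1.0, 0.0], [-0.001, 0.0, -1.0]]
ft_force: [-0.7, -0.1, 0.6]
grip_width: 0.0615
grasp_force: 0.0
```

Request:
apply_moves([
  [0, 0, 0, 0],
  [0, 0, 0, 0],
  [0, 0, 0, 0],
  [0, 0, 0, 0],
  [0, 0, 0, 0],
  [0, 0, 0, 0],
  [0, 0, 0, 0],
  [0, 0, 0, 0],
], grip=-1, force=20)

```text
time_s: 41.25
tcp_pos: [0.3823, 0.1731, 0.0305]
eef_rot: [[-1.0, 0.006, -0.0], [0.006, 1.0, -0.0], [0.0, -0.0, -1.0]]
ft_force: [0.4, -0.6, -0.6]
grip_width: 0.0297
grasp_force: 20.0
```

Request:
apply_moves([
  [0, 0, -0.15, 0],
  [0, 0, -0.3, 0],
  [0, 0, -0.5, 0],
  [0, 0, -0.7, 0],
  [0, 0, -0.75, 0],
  [0, 0, -0.75, 0],
  [0, 0, -0.75, 0],
  [0, 0, -0.75, 0],
])

```text
time_s: 42.25
tcp_pos: [0.3817, 0.1729, 0.1196]
eef_rot: [[-1.0, 0.006, -0.002], [0.006, 1.0, -0.0], [0.002, -0.0, -1.0]]
ft_force: [-0.4, 0.1, -0.6]
grip_width: 0.0295
grasp_force: 20.0
```

Run:
```python
from h import *
to(.6645,-.0847,.12,90)
```

```text
tcp [0.3817 0.1729 0.1196] yang 89.67 gw 0.0295 t 42.25 -> move [-2.3688 -2.1332 -0.0065] turn -0.0037
```

Request:
apply_moves([
  [-0.25, -0.2, 0, 0],
  [-0.5, -0.45, 0, 0],
  [-0.75, -0.7, 0, 0],
  [-0.9, -0.8, 0, 0],
  [-0.9, -0.8, 0, 0],
  [-0.9, -0.8, 0, 0],
  [-0.9, -0.8, 0, 0],
  [-0.9, -0.8, 0, 0],
])

```text
time_s: 43.25
tcp_pos: [0.4893, 0.077, 0.1205]
eef_rot: [[-1.0, 0.005, -0.0], [0.005, 1.0, 0.0], [0.0, 0.0, -1.0]]
ft_force: [-1.4, -0.1, -0.1]
grip_width: 0.0296
grasp_force: 20.0
```

Request:
apply_moves([
  [-0.25, -0.2, 0, 0],
  [-0.5, -0.45, 0, 0],
  [-0.75, -0.7, 0, 0],
  [-0.9, -0.8, 0, 0],
  [-0.9, -0.8, 0, 0],
  [-0.9, -0.8, 0, 0],
  [-0.9, -0.8, 0, 0],
  [-0.9, -0.8, 0, 0],
])

```text
time_s: 44.25
tcp_pos: [0.5968, -0.0195, 0.1207]
eef_rot: [[-1.0, 0.005, -0.0], [0.005, 1.0, 0.0], [0.0, 0.0, -1.0]]
ft_force: [0.5, -0.5, -0.0]
grip_width: 0.0294
grasp_force: 20.0
```

Request:
apply_moves([
  [-0.25, -0.2, 0, 0],
  [-0.5, -0.45, 0, 0],
  [-0.569, -0.533, 0, 0],
  [-0.569, -0.533, 0, 0],
  [-0.569, -0.533, 0, 0],
  [-0.569, -0.533, 0, 0],
  [-0.569, -0.533, 0, 0],
  [-0.569, -0.533, 0, 0],
])

```text
time_s: 45.25
tcp_pos: [0.6651, -0.0842, 0.1207]
eef_rot: [[-1.0, 0.005, 0.0], [0.005, 1.0, -0.0], [-0.0, -0.0, -1.0]]
ft_force: [0.3, 0.7, -0.6]
grip_width: 0.03
grasp_force: 20.0
```

Run:
```python
from h import *
c=cam('wrist','w11.png')
print([(np.array(d['uv']),round(d['p'],2),at(c,d['uv'],.004)) for d in r.tip_of('square_well','wrist')[:2]])
to(.6645,-.0847,.0395,90)
```

```text
[(array([254.9, 175.7]), 0.58, array([ 0.6589, -0.0864,  0.004 ]))]
tcp [ 0.6651 -0.0844  0.1206] yang 89.68 gw 0.0297 t 45.35 -> move [ 0.0054 -0.0025  0.6757] turn -0.0036
```

View pics/w11.png

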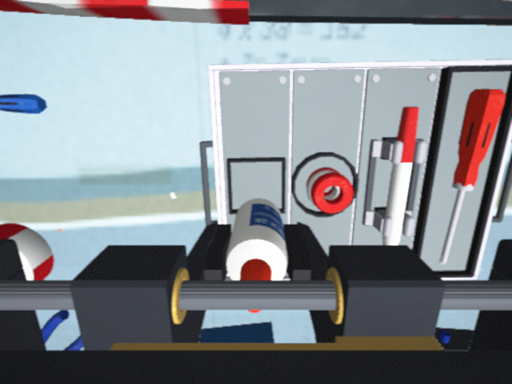

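Request:
apply_moves([
  [0.006, -0.004, 0.1, 0],
  [0.006, -0.004, 0.2, 0],
  [0.006, -0.004, 0.3, 0],
  [0.006, -0.004, 0.4, 0],
  [0.006, -0.004, 0.5, 0],
  [0.006, -0.004, 0.58, 0],
  [0.006, -0.004, 0.64, 0],
  [0.006, -0.004, 0.675, 0],
])

```text
time_s: 46.35
tcp_pos: [0.6644, -0.085, 0.0391]
eef_rot: [[-1.0, 0.006, -0.0], [0.006, 1.0, 0.0], [0.0, 0.0, -1.0]]
ft_force: [0.8, -0.9, 0.8]
grip_width: 0.0297
grasp_force: 20.0
```

Request:
apply_moves([
  [0, 0, 0.003, 0],
  [0, 0, 0.003, 0],
  [0, 0, 0.003, 0],
  [0, 0, 0.003, 0],
  [0, 0, 0.003, 0],
  [0, 0, 0.003, 0],
  [0, 0, 0.003, 0],
  [0, 0, 0.003, 0],
])

```text
time_s: 47.35
tcp_pos: [0.6644, -0.085, 0.0392]
eef_rot: [[-1.0, 0.006, 0.0], [0.006, 1.0, -0.0], [-0.0, -0.0, -1.0]]
ft_force: [-0.4, 0.3, -0.4]
grip_width: 0.0294
grasp_force: 20.0
```

Request:
apply_moves([
  [0, 0, 0, 0],
  [0, 0, 0, 0],
  [0, 0, 0, 0],
  [0, 0, 0, 0],
  [0, 0, 0, 0],
  [0, 0, 0, 0],
  [0, 0, 0, 0],
  [0, 0, -0.05, 0],
], grip=-0.08)

```text
time_s: 48.35
tcp_pos: [0.664, -0.0849, 0.0448]
eef_rot: [[-1.0, 0.006, -0.001], [0.006, 1.0, 0.0], [0.001, 0.0, -1.0]]
ft_force: [1.0, -0.1, -0.0]
grip_width: 0.0406
grasp_force: 0.0
```

Request:
apply_moves([
  [0, 0, -0.15, 0],
  [0, 0, -0.3, 0],
  [0, 0, -0.5, 0],
  [0, 0, -0.7, 0],
  [0, 0, -0.9, 0],
  [0, 0, -1, 0],
  [0, 0, -1, 0],
  [0, 0, -1, 0],
])

```text
time_s: 49.35
tcp_pos: [0.6639, -0.0848, 0.1642]
eef_rot: [[-1.0, 0.006, -0.001], [0.006, 1.0, 0.0], [0.001, 0.0, -1.0]]
ft_force: [-0.7, -0.0, 0.9]
grip_width: 0.0408
grasp_force: 0.0
```

Request:
apply_moves([
  [0.2, 0, -0.2, 0],
  [0.4, 0, -0.2, 0],
  [0.4, 0, -0.2, 0],
  [0.4, 0, -0.2, 0],
  [0.4, 0, -0.2, 0],
  [0.4, 0, -0.2, 0],
  [0.4, 0, -0.2, 0],
  [0.4, 0, -0.2, 0],
])

```text
time_s: 50.35
tcp_pos: [0.6165, -0.0847, 0.1891]
eef_rot: [[-1.0, 0.006, -0.0], [0.006, 1.0, 0.0], [0.0, 0.0, -1.0]]
ft_force: [0.2, 0.2, -0.1]
grip_width: 0.0405
grasp_force: 0.0
```

Run:
```python
from h import *
c=cam('scene');a=c['color'][140:260,230:400,::-1];cv2.imwrite('pics/s2.png',cv2.resize(a,None,fx=4.5,fy=4.5,interpolation=cv2.INTER_CUBIC))
c=cam('wrist','w12.png')
print([(np.array(d['uv']),round(d['p'],2),at(c,d['uv'],.008)) for d in r.tip_of('glue_bottle','wrist')[:2]])
```

```text
[(array([257.5, 207.8]), 0.98, array([ 0.6688, -0.0846,  0.008 ]))]
```

View pics/s2.png

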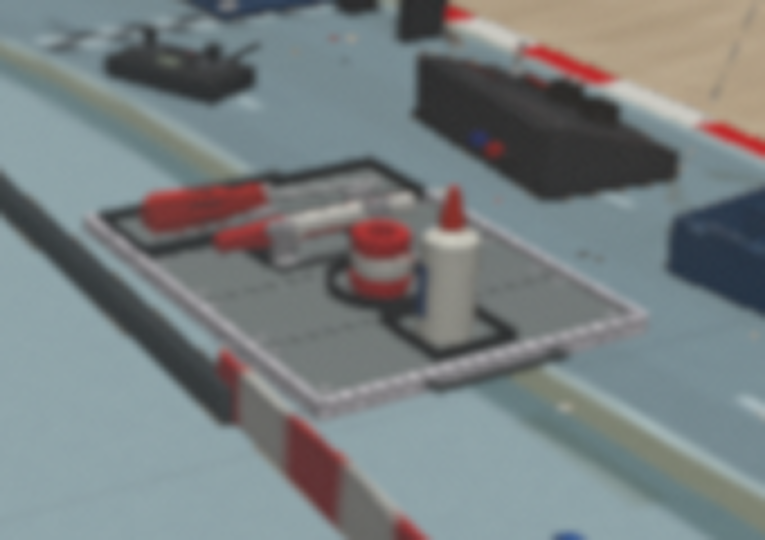

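The scene crop shows all four in place: screwdriver (205,205), pen level under the jaws (310,225), tyres (380,260) and bottle upright (452,285).

```bash
python3 -c "
from cell import r
print(r.finish_job())"
```

```text
the job is handed in; nothing more can be done
None
```

I handed the job in at about 50 s, and `finish_job()` returned no verdict. The last pictures showed the screwdriver in the long bay, the pen under the clip's jaws, and the tall tyres and glue bottle upright in their wells. Everything was released, and I never went near the two look-alikes.

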